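Build up the flat-lap spindle: spacer, lap wheel, slotted lock plate

TASK

Make the lap machine ready: lift the square spacer that lies on its side and stand it upright on the bench, let go, take it again from above and put it on the spindle fully home; then put the lap wheel on top of it, hub up, and last slide the slotted plate sideways into the groove under the spindle's head until it stops, flat on the hub. Lower every part and never drop it, and leave everything else on the bench where it is.

Things in the scene. Friction and masses are not known exactly. Their poses are not given: they have to be found in the camera images.
- machine: Fixed bench lap machine: grey housing 210 x 210 x 55 mm, on it a dark round splash pan (inner radius 100, outer radius 104 mm, rim 150 mm above the bench, open above) with the upright spindle in its middle. Origin on the bench under the spindle, z up.
- seat (a point): Spindle axis at the top of the shoulder (a disc of radius 35 mm in the pan) on which the spacer comes to rest, 75 mm above the bench; z up along the spindle. Heights above this point: shaft of diameter 22 mm from 0 to 88 mm; groove (neck of diameter 12 mm) from 88 to 101 mm; head of diameter 22 mm from 101 mm, with a conical top that ends at 109 mm.
- spacer: Square aluminium block with a through bore, 44 x 44 mm and 70 mm long, bore 25 mm in diameter, about 0.28 kg; both ends are alike. Origin in its middle, x along the bore; it starts lying on a flat side with x level (origin 22 mm above the bench). On end, its origin is 35 mm above what it stands on. On the spindle its top is 70 mm above the seat, and the spindle stands 39 mm out of it.
- wheel: Aluminium lap wheel, about 0.45 kg: disc of diameter 150 mm, 8 mm thick, with a raised steel hub of diameter 56 mm on the upper side (8 to 20 mm above the underside), bore 25 mm in diameter. Origin at the centre of the underside, z up; it starts lying flat, hub up. On the spindle it rests on the spacer: underside 70 mm, hub top 90 mm above the seat.
- plate: Slotted steel lock plate, 0.22 kg, 7 mm thick, 56 mm wide in y, from x = -50 to +30 mm; slot 16 mm wide, open to +x with flared mouth, ending at x = -6 mm. Origin on the underside, where the spindle axis lies when the slot's end touches the neck; z up. Starts flat, rib up. In place its underside is on the hub, 90 mm above the seat, with 4 mm of height play; any entry direction will do.
- plate_grip (a point): Middle of the plate's upright grip rib, 26 mm above the underside, at x = -32 mm of the plate. The rib is 30 mm long in the plate's x, 12 mm thick in y, and its top is 42 mm above the underside.
- hammer: Bystander: hammer lying on the bench. Origin under its middle.
- screwdriver: Bystander: screwdriver lying on the bench. Origin under its middle.
- brush: Bystander: brush lying on the bench. Origin under its middle.
- washer: Bystander: flat steel ring, diameter 64, 10 mm high. Origin at the centre of its underside.
- jar: Bystander: glass jar, diameter 66, 62 mm high. Origin at the centre of its underside.
- woodblock: Bystander: solid wooden block 90 x 45 x 45 mm. Origin at the centre of its underside.

How it is judged (in metres and radians):
On the way, in this order (a step that is already met when the one before it is completed fails the run):
1. the spacer stands upright on the bench, let go (height (world z) of spacer between 0.031 and 0.039 m and angle between the x axis of spacer and the z axis of seat, either way round below 0.1 rad and contact force between the fingers and spacer below 0.2 N and linear speed of spacer below 0.02 m/s), for 0.2 s.
2. the spacer is home on the spindle (z of spacer in the frame of seat between 0.032 and 0.038 m and horizontal distance between spacer and seat below 0.004 m and angle between the x axis of spacer and the z axis of seat, either way round below 0.07 rad), for 0.2 s.
3. the wheel is home on the spacer, hub up (all of step 2 and z of wheel in the frame of seat between 0.067 and 0.073 m and horizontal distance between wheel and seat below 0.004 m and angle between wheel's own z axis and vertical below 0.07 rad), for 0.2 s.
4. the plate is in the groove on the hub (all of step 3 and z of plate in the frame of seat between 0.087 and 0.094 m and horizontal distance between plate and seat below 0.004 m and angle between plate's own z axis and vertical below 0.1 rad), for 0.2 s.
At the end, for the whole second after the job is handed in: Spacer, wheel (hub up) and plate (rib up) are each within 4 mm of the spindle axis, spacer and wheel within 3 mm of their resting heights and within 0.07 rad of upright, the plate in the groove (3 mm below to 4 mm above its resting height, tilt under 0.1 rad), all let go and at rest (all of step 4 and contact force between the fingers and spacer below 0.2 N and contact force between the fingers and wheel below 0.2 N and contact force between the fingers and plate below 0.2 N and linear speed of each of spacer, wheel, plate below 0.02 m/s); the robot touches nothing.
It fails at once if a part is dropped (faster than 0.5 m/s while out of the fingers) ((contact force between the fingers and spacer below 0.2 N and linear speed of spacer above 0.5 m/s) or (contact force between the fingers and wheel below 0.2 N and linear speed of wheel above 0.5 m/s) or (contact force between the fingers and plate below 0.2 N and linear speed of plate above 0.5 m/s)).
It fails at once if a bystander is moved more than 30 mm (distance of any of hammer, screwdriver, brush, washer, jar, woodblock from where it was at the start of the episode above 0.03 m).
It also fails if it takes over 72 s, if anything falls off the work surface, if the arm or the gripper's body presses on something with over 40 N, if the wrist force passes 120 N, or if a joint passes its speed limit or range.

ROBOT

A 6-joint arm with a two-finger parallel gripper is mounted at the origin on the work surface. World frame = base frame: x ahead of the robot, y to its left, z up, the work surface at z = 0. Lengths are in m, angles in degrees, forces in N, time in s.
With the tool pointing down it reaches from about 0.375 to 0.9 m from the base axis. Payload 3.1 kg.
Tool frame: the origin (TCP) lies midway between the tips of the shut fingers; the grasp point (between the pads) lies 19 mm behind it; z points along the fingers, y is the line along which they close (so a half turn about z gives the same grasp; the last joint's range is limited). The gripper opens to 87 mm and grips with 3 to 60 N. Pads are 19 mm wide; open, the fingers measure 117 mm over their backs; the gripper's body (75 mm by 190 mm) begins 51 mm behind the grasp point.
Start: joints at [-83.222, 30.224, 82.088, -0, 67.689, -10.227], TCP at [0.183, -0.598, 0.223] pointing down, gripper open.
Joint ranges: [-176.69, 176.69], [-43.24, 126.21], [12.49, 139.97], [-82, 262], [0, 151.66], [-163.58, 163.58]. Speed limits (degrees/s): [159.86, 159.86, 180, 180, 180, 180].

INTERFACE

Orientations are given as a 3x3 rotation matrix whose columns are the frame's x, y, z axes.
In Python, from rig import bot gives the robot as it stands.
- The arm moves only by the tool steer_hand, called after ">>>" in YAML: its name, and indented under it one key for each argument. Schema: {"type":"object","properties":{"moves":{"type":"object","properties":{"ticks":{"type":"array","items":{"type":"array","items":{"type":"number"},"minItems":7,"maxItems":7},"minItems":1,"maxItems":20}},"additionalProperties":false,"required":["ticks"]},"only":{"type":"string"},"quiet":{"type":"boolean"},"lines":{"type":"string"}},"required":["moves"],"additionalProperties":false}. moves is an object whose key "ticks" holds a list of rows, 1 to 20 of them, each of 7 numbers: dx, dy, dz in shares of 1 m (1.0 is 1 m), then a rotation vector rx, ry, rz in a scale on which 1.0 is 120 degrees, then the opening from 0.0 (shut) to 1.0 (fully open); each row is the pose to reach, as a shift and turn from the pose commanded when the call began, along the tool's axes at that moment; what a row does not reach only later rows make up. A row lasts 1/10 s, in which the tool goes at most 0.05 m and 8.59 degrees, less where a joint would pass 70% of its speed; a pose out of reach is approached as far as the arm can. The fingers move at their own pace and stop on an object; the grip force is fixed at half the most. Time passes only in rows, so rows that do not move let the fingers close. The tool returns the time, the measured TCP pose, the force, the opening and the grip force at its end. only (a regular expression) keeps the lines of the reply that match it, lines (a string "A,B") keeps lines A to B, and quiet returns only ok. No shift or turn number may pass 1 either way. Input that does not fit is refused with a message, and nothing moves.
- bot.read_state(): the state, without advancing time (a new reading comes with each control period).
- bot.capture(name): name is "scene" or "top"; returns a dict with "color" (384x512x3 uint8, red, green, blue), "K" (3x3 intrinsics, pixels), "D" ([k1, k2, p1, p2, k3] as OpenCV has them; the pictures are not rectified), "view" (4x4, takes a point from world to camera coordinates). Camera axes: x right, y up, looking along -z (the intrinsics and any distortion apply to the point x, -y, -z); pixel columns grow to the right and rows downward; lengths in m; the calibration is good to about 2 mm. A picture is of the moment at which its call begins. There is no depth.
- bot.hand_in(): hands the job in; it is judged then, once.
The state is a dict: "time_s": time; "joint_positions": joint angles; "qvel": joint speeds; "tau": joint torques, N m; "position": TCP position; "tcp_rot": TCP orientation; "force": force on the tool from outside, world axes, zero at the start; "moment": the same for the moment, N m; "opening": opening from 0.0 (shut) to 1.0 (fully open); "grasp_force": force on a finger pad.
Only numpy, scipy, OpenCV 4.12 (cv2) and the standard library are available. Lean on these libraries where they do the work, as an engineer would, in place of code of your own. Each camera call takes 0.05 s, during which the arm holds its last target. There are 200 camera calls.

## Working session

There is one attempt and no reset: what is moved stays moved. The work goes in short steps, Python scripts to look and compute and a tool call to move; the robot and the scene stay as the last step left them, time stands still between calls to the robot, and variables do not carry over. Pictures are saved under pics/ and viewed, at most 10 in all, crops included, and the job is handed in when it is done.

```bash
ls; mkdir -p pics
```

Create h.py:
```python
import numpy as np, cv2
from rig import bot
def snap(n,f):
    c=bot.capture(n); cv2.imwrite(f'pics/{f}.png',c['color'][...,::-1]); np.savez(f'pics/{f}.npz',**c); return c
def load(f): return dict(np.load(f'pics/{f}.npz'))
def ray(c,uv):
    uv=np.array(uv,float).reshape(-1,1,2); p=cv2.undistortPoints(uv,c['K'],c['D'])[:,0]
    V=c['view']; R=V[:3,:3]; o=-R.T@V[:3,3]
    d=np.c_[p[:,0],-p[:,1],-np.ones(len(p))]@R
    return o,d
def plane(c,uv,z):
    o,d=ray(c,uv); return o+d*((z-o[2])/d[:,2])[:,None]
def proj(c,P):
    P=np.atleast_2d(P); V=c['view']; q=P@V[:3,:3].T+V[:3,3]; q=q*[1,-1,-1]
    return cv2.projectPoints(q,np.zeros(3),np.zeros(3),c['K'],c['D'])[0][:,0]
def tri(c1,u1,c2,u2):
    o1,d1=ray(c1,u1);o2,d2=ray(c2,u2);d1=d1[0]/np.linalg.norm(d1[0]);d2=d2[0]/np.linalg.norm(d2[0])
    A=np.c_[d1,-d2]; s=np.linalg.lstsq(A,o2-o1,rcond=None)[0]
    a=o1+s[0]*d1;b=o2+s[1]*d2; return (a+b)/2,np.linalg.norm(a-b)
```

Run:
```python
from h import *
for n in('scene','top'):
    c=snap(n,n+'0'); V=c['view']; print(n,-V[:3,:3].T@V[:3,3],-V[2,:3],c['K'][0,0],c['D'])
s=bot.read_state();print(s)
```

```text
pics
rig.py
scene [1.19311323 0.51937472 0.94565856] [-0.51891669 -0.4259213  -0.7411589 ] 356.5790283769348 [-0.06420394  0.          0.          0.          0.        ]
top [0.21565813 0.0177136  1.49990588] [ 0.2180661   0.01965886 -0.97573598] 431.84376144267475 [-0.02350206  0.          0.          0.          0.        ]
{'time_s': 0.1, 'joint_positions': array([-8.32215004e+01,  3.02730937e+01,  8.21495986e+01, -1.63229299e-03,
        6.76898580e+01, -1.02257009e+01]), 'qvel': array([-0.0166781 , -0.14358328, -0.07988335,  0.02748104,  0.09748323,
        0.01178725]), 'tau': array([ 5.00189471e-04, -4.40985560e+01, -1.77150965e+01,  6.34885579e-02,
        5.34145476e-02, -4.54253313e-05]), 'position': array([ 0.18273307, -0.59699221,  0.22167227]), 'tcp_rot': array([[ 9.56280190e-01,  2.92451930e-01, -2.58029535e-04],
       [ 2.92451866e-01, -9.56278261e-01,  1.94753003e-03],
       [ 3.22810883e-04, -1.93784561e-03, -9.99998070e-01]]), 'force': array([0.61533514, 0.10950437, 0.50632373]), 'moment': array([ 0.01031442,  0.07492355, -0.03667205]), 'grasp_force': 0.0, 'opening': 0.9982424768963915}
```

View pics/scene0.png

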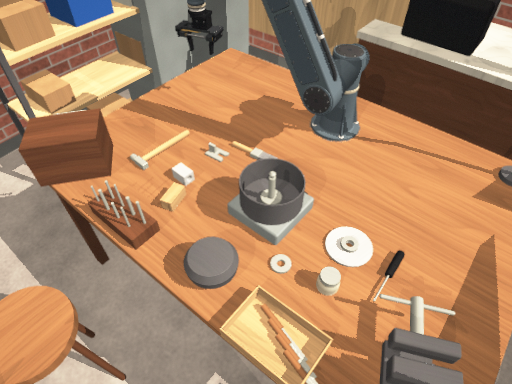

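View pics/top0.png

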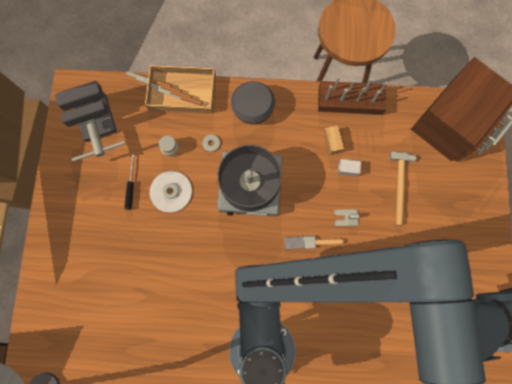

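Top view: spacer at about (350,167), plate at (346,217), wheel at (171,191), spindle at (251,180). In the scene view they are at (181,174), (216,152), (348,246) and (271,185). I'll enlarge these for detail.

Run:
```python
from h import *
t=cv2.imread('pics/top0.png');s=cv2.imread('pics/scene0.png')
def cr(i,x,y,w,h,k): return cv2.resize(i[y:y+h,x:x+w],None,fx=k,fy=k,interpolation=cv2.INTER_CUBIC)
# row1 top: spacer+plate 320..375,150..235 ; 
a=cr(t,325,150,50,37,8);b=cr(t,325,200,50,37,8)
d=cr(s,158,158,50,37,8);e=cr(s,196,136,50,37,8)
cv2.imwrite('pics/m1.png',np.vstack([np.hstack([a,b]),np.hstack([d,e])]))
c=load('top0')
for n,uv,z in(('spacer',(350,167),.044),('plate',(346,217),.01),('wheel',(171,191),.02),('spindle',(251,180),.184),('jar',(168,145),.062),('brush',(312,242),0.01)):print(n,plane(c,[uv],z))
```

```text
spacer [[ 0.62770521 -0.2719898   0.044     ]]
plate [[ 0.45632338 -0.26668755  0.01      ]]
wheel [[0.51265234 0.34913506 0.02      ]]
spindle [[0.52876718 0.06502129 0.184     ]]
jar [[0.66742896 0.36686758 0.062     ]]
brush [[ 0.36312008 -0.15116878  0.01      ]]
```

View pics/m1.png

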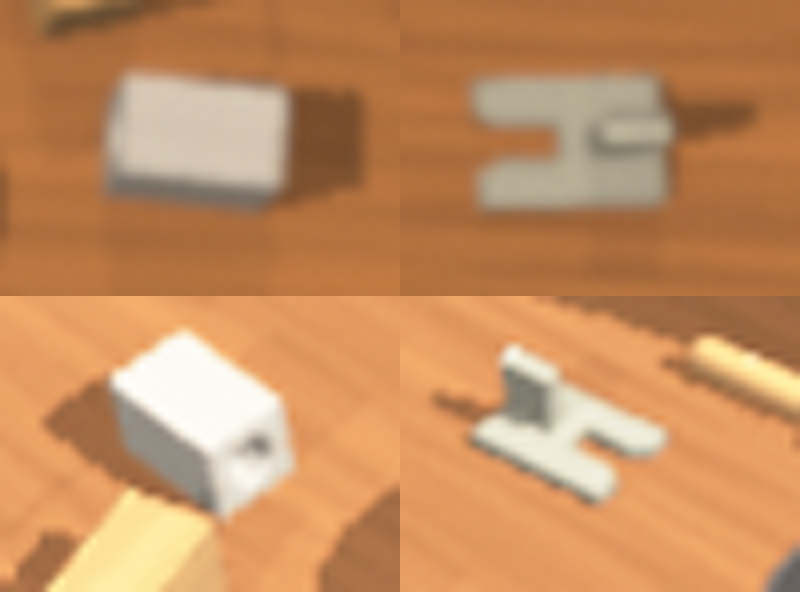

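Crops: the spacer's bore axis runs roughly along world y, with the bore end facing +y. The plate's slot opens towards +y (image left), and its rib is near the −y end, at crop (635,132). Next I'll triangulate the corners and look at the machine and wheel.

Run:
```python
from h import *
t=cv2.imread('pics/top0.png');s=cv2.imread('pics/scene0.png')
T=load('top0');S=load('scene0')
def f(x,y,ox,oy): return ((x+.5)/8-.5+ox,(y+.5)/8-.5+oy)
print('spacer top corners')
P=[]
for n,a,b in(('+x-y',(291,87),(112,82)),('+x+y',(126,73),(212,147)),('-x+y',(117,181),(282,104)),('-x-y',(284,191),(185,34))):
    p,e=tri(T,f(*a,325,150),S,f(*b,158,158));P.append(p);print(n,p.round(4),round(e,4), plane(T,[f(*a,325,150)],.044)[0].round(4))
P=np.array(P);print('c',P.mean(0),'len',np.linalg.norm(P[0]-P[1]),np.linalg.norm(P[2]-P[3]),'wid',np.linalg.norm(P[0]-P[3]))
d=(P[1]+P[2]-P[0]-P[3]);print('axis deg',np.degrees(np.arctan2(d[1],d[0])))
print('plate')
for n,a,b,z in(('+x back',(258,75),(120-0,0),.007),('-x back',(266,207),(0,0),.007),('+x tip',(75,85),(0,0),.007),('-x tip',(85,207),(0,0),.007),('slot end',(157,142),(0,0),.007),('ribtop a',(203,130),(0,0),.042),('ribtop b',(271,124),(0,0),.042)):
    print(n,plane(T,[f(*a,325,200)],z)[0].round(4))
# rib top corners in scene: (510,350)->(110,54), (558,375)
for a,b in(((203,130),(158,80)),((271,124),(110,54))):
    p,e=tri(T,f(*a,325,200),S,f(*b,196,136));print('ribtop',p.round(4),round(e,4))
def cr(i,x,y,w,h,k): return cv2.resize(i[y:y+h,x:x+w],None,fx=k,fy=k,interpolation=cv2.INTER_CUBIC)
a=cr(t,215,145,66,49,6);b=cr(t,142,165,66,49,6)
d=cr(s,237,160,66,49,6);e=cr(s,318,222,66,49,6)
cv2.imwrite('pics/m2.png',np.vstack([np.hstack([a,b]),np.hstack([d,e])]))
```

```text
spacer top corners
+x-y [ 0.6523 -0.309   0.0482] 0.0003 [ 0.6536 -0.31    0.044 ]
+x+y [ 0.6544 -0.2374  0.0522] 0.0026 [ 0.656  -0.2378  0.044 ]
-x+y [ 0.6093 -0.2376  0.0439] 0.0072 [ 0.6069 -0.2346  0.044 ]
-x-y [ 0.6068 -0.3078  0.0455] 0.0022 [ 0.6065 -0.3072  0.044 ]
c [ 0.63067738 -0.27292912  0.04745413] len 0.07166835853863436 0.07026563738271173 wid 0.045575889805086575
axis deg 88.15010326357556
plate
+x back [ 0.4874 -0.3047  0.007 ]
-x back [ 0.4295 -0.3086  0.007 ]
+x tip [ 0.4785 -0.2248  0.007 ]
-x tip [ 0.4252 -0.2302  0.007 ]
slot end [ 0.4554 -0.261   0.007 ]
ribtop a [ 0.456  -0.2739  0.042 ]
ribtop b [ 0.4602 -0.3028  0.042 ]
ribtop [ 0.456  -0.274   0.0429] 0.0007
ribtop [ 0.4597 -0.3022  0.0469] 0.0011
```

View pics/m2.png

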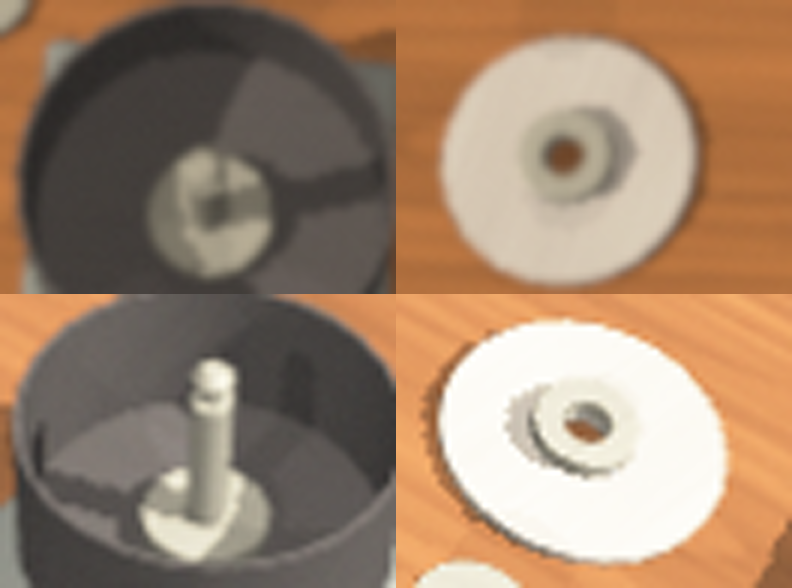

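Spindle head at crop (213,72) in the scene view. In the top view the shoulder disc is centred at about crop (211,212) with radius 63. The wheel is a clean white disc in both views. I'll fit circles to the cast contours.

Create fit.py:
```python
from h import *
from scipy.optimize import least_squares
def circ(P,R=None):
    x0=np.r_[P[:,:2].mean(0),R or .05]
    f=(lambda p:np.hypot(*(P[:,:2]-p[:2]).T)-(R or p[2]))
    r=least_squares(f,x0,loss='soft_l1',f_scale=.001); return r.x.round(4),round(float(np.median(abs(f(r.x)))),4)
def cont(m,box):
    x,y,w,h=box; M=np.zeros_like(m);M[y:y+h,x:x+w]=m[y:y+h,x:x+w]
    cs=cv2.findContours(M,cv2.RETR_EXTERNAL,cv2.CHAIN_APPROX_NONE)[0]
    return max(cs,key=cv2.contourArea)[:,0].astype(float)
```

Run:
```python
from fit import *
for n,wb,pb,sb in(('top0',(142,165,66,52),(205,140,85,80),(236,165,30,32)),('scene0',(318,222,66,49),(230,150,85,80),(258,188,28,25))):
    c=load(n);h=cv2.cvtColor(c['color'],cv2.COLOR_RGB2HSV);s,v=h[...,1].astype(int),h[...,2].astype(int)
    w=cont(((s<90)&(v>120)).astype(np.uint8)*255,wb)
    for z in(0.,.008): print(n,'wheel',z,circ(plane(c,w,z)),circ(plane(c,w,z),.075))
    d=cont(((v<135)&(s<70)).astype(np.uint8)*255,pb)
    P=plane(c,d,.15); 
    cam=-c['view'][:3,:3].T@c['view'][:3,3]; cen=np.array([.528,.065]); u=cen-cam[:2];
    far=P[(P[:,:2]-cen)@u>0]; print('pan far rim',len(far),circ(far),circ(far,.104))
    q=cont(((v>105)&(s<90)).astype(np.uint8)*255,sb); print('shoulder',len(q),circ(plane(c,q,.075)),circ(plane(c,q,.075),.035),q.min(0),q.max(0))
    X=np.array([.525,.065])
    print('proj apex',proj(c,[*X,.184]),'seat',proj(c,[*X,.075]))
S=load('scene0')
f=lambda x,y,ox,oy,k:((x+.5)/k-.5+ox,(y+.5)/k-.5+oy)
print('head edge mid cast', plane(S,[f(213,72,237,160,6)],.184), plane(S,[f(213,90,237,160,6)],.176))
T=load('top0')
for z in (.02,): print('hub bore',plane(T,[f(564-396,155,142,165,6)],z),plane(S,[f(588-396,420-294,318,222,6)],z), tri(T,f(564-396,155,142,165,6),S,f(588-396,419-294,318,222,6)))
```

```text
top0 wheel 0.0 (array([0.5161, 0.3557, 0.0744]), 0.0008) (array([0.5161, 0.3557, 0.075 ]), 0.0008)
top0 wheel 0.008 (array([0.5145, 0.3539, 0.074 ]), 0.0008) (array([0.5145, 0.3539, 0.075 ]), 0.0009)
pan far rim 111 (array([0.5528, 0.0719, 0.0998]), 0.0012) (array([0.5481, 0.0702, 0.104 ]), 0.0023)
shoulder 56 (array([0.5536, 0.0727, 0.0335]), 0.0011) (array([0.5544, 0.0728, 0.035 ]), 0.0015) [240. 170.] [259. 190.]
proj apex [[250.93446129 181.16853995]] seat [[251.63547931 188.60175792]]
scene0 wheel 0.0 (array([0.5114, 0.3514, 0.0753]), 0.0008) (array([0.5114, 0.3514, 0.075 ]), 0.0008)
scene0 wheel 0.008 (array([0.5171, 0.3528, 0.0747]), 0.0008) (array([0.5171, 0.3528, 0.075 ]), 0.0008)
pan far rim 81 (array([0.5545, 0.0705, 0.0996]), 0.0018) (array([0.5592, 0.0722, 0.104 ]), 0.0019)
shoulder 92 (array([0.5574, 0.0694, 0.0398]), 0.0033) (array([0.5565, 0.0716, 0.035 ]), 0.0047) [258. 188.] [285. 205.]
proj apex [[276.24320974 166.30134485]] seat [[274.78136438 190.17327418]]
head edge mid cast [[0.55182187 0.069107   0.184     ]] [[0.55558128 0.07230767 0.176     ]]
hub bore [[0.51446203 0.35433266 0.02      ]] [[0.51431898 0.35246668 0.02      ]] (array([0.51446839, 0.3531873 , 0.02153   ]), np.float64(0.0016999753075938183))
```

Spindle at about (0.554, 0.0715) and wheel centre at about (0.5148, 0.3535); the fitted radii and heights match the text. I'll grip the spacer with the tool tilted 45° from the −y side, turn it 90° about world x, and set it down with the opposite 45° tilt.

Add to h.py:
```python
from scipy.spatial.transform import Rotation as Ro
def R(z,y):
    z=np.array(z,float);z/=np.linalg.norm(z);y=np.array(y,float);y-=z*(y@z);y/=np.linalg.norm(y)
    return np.c_[np.cross(y,z),y,z]
def go(p,Rt=None,s=None):
    "shift and turn in tool axes from the measured pose to TCP p,Rt"
    s=s or bot.read_state();R0=s['tcp_rot'];Rt=R0 if Rt is None else Rt
    print('shift',(R0.T@(np.array(p)-s['position'])).round(4),'rotvec',np.degrees(Ro.from_matrix(R0.T@Rt).as_rotvec()).round(2))
```

Run:
```python
from h import *
c=load('top0')
for uv in((326,127),(340,125),(329,151),(344,151)):print('wood',plane(c,[uv],.045).round(3))
for uv in((397,223),(404,160)):print('ham',plane(c,[uv],.02).round(3))
Rt=R((0,1,-1),(1,0,0))
G=np.array([.631,-.273,.026]);tcp=G+.019*Rt[:,2];print(tcp)
go(tcp-.12*Rt[:,2],Rt)
```

```text
wood [[ 0.77  -0.185  0.045]]
wood [[ 0.781 -0.235  0.045]]
wood [[ 0.682 -0.198  0.045]]
wood [[ 0.685 -0.25   0.045]]
ham [[ 0.443 -0.441  0.02 ]]
ham [[ 0.671 -0.469  0.02 ]]
[ 0.631      -0.25956497  0.01256497]
shift [ 0.5025 -0.1102  0.1246] rotvec [ 28.5   38.54 -69.02]
```

The rows are not in the units I measure in: turns go in shares of 120 degrees. I convert before sending: -69.02 degrees is -0.5752.

>>> steer_hand:
  moves: {"ticks":[[0.5025,-0.1102,0.1246,0.2375,0.3212,-0.5752,0.68],[0.5025,-0.1102,0.1246,0.2375,0.3212,-0.5752,0.68],[0.5025,-0.1102,0.1246,0.2375,0.3212,-0.5752,0.68],[0.5025,-0.1102,0.1246,0.2375,0.3212,-0.5752,0.68],[0.5025,-0.1102,0.1246,0.2375,0.3212,-0.5752,0.68],[0.5025,-0.1102,0.1246,0.2375,0.3212,-0.5752,0.68],[0.5025,-0.1102,0.1246,0.2375,0.3212,-0.5752,0.68],[0.5025,-0.1102,0.1246,0.2375,0.3212,-0.5752,0.68],[0.5025,-0.1102,0.1246,0.2375,0.3212,-0.5752,0.68],[0.5025,-0.1102,0.1246,0.2375,0.3212,-0.5752,0.68],[0.5025,-0.1102,0.1246,0.2375,0.3212,-0.5752,0.68],[0.5025,-0.1102,0.1246,0.2375,0.3212,-0.5752,0.68],[0.5025,-0.1102,0.1246,0.2375,0.3212,-0.5752,0.68],[0.5025,-0.1102,0.1246,0.2375,0.3212,-0.5752,0.68],[0.5025,-0.1102,0.1246,0.2375,0.3212,-0.5752,0.68]]}

```text
time_s: 1.6
position: [0.6301, -0.347, 0.0989]
tcp_rot: [[0.001, 1.0, 0.002], [0.709, -0.002, 0.705], [0.705, 0.001, -0.709]]
force: [-0.3, 0.0, -0.1]
opening: 0.68
grasp_force: 0.0
```

Run:
```python
from h import *
print(bot.read_state()['joint_positions'].round(1))
Rt=R((0,1,-1),(1,0,0))
go(np.array([.631,-.2596,.0126]),Rt)
snap('top','top1')
t=cv2.imread('pics/top1.png');cv2.imwrite('pics/t1.png',cv2.resize(t[120:270,290:440],None,fx=4,fy=4))
```

```text
[-49.3  60.6  50.5  28.4 104.  -51.1]
shift [0.0011 0.0006 0.1228] rotvec [ 0.12  0.17 -0.07]
```

View pics/t1.png

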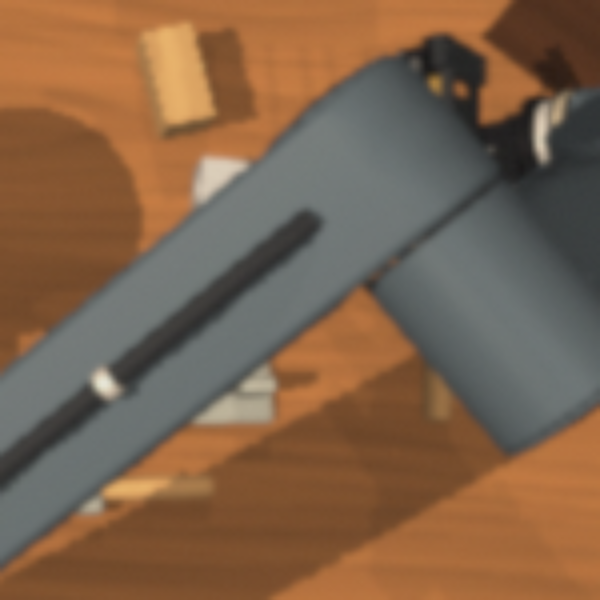

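The arm hides the spacer from above; the woodblock and plate are undisturbed. The pose matches the plan, so I'll go in and close.

>>> steer_hand:
  moves: {"ticks":[[0.001,0.0006,0.04,0,0,0,0.68],[0.001,0.0006,0.07,0,0,0,0.68],[0.001,0.0006,0.09,0,0,0,0.68],[0.001,0.0006,0.11,0,0,0,0.68],[0.001,0.0006,0.1228,0,0,0,0.68],[0.001,0.0006,0.1228,0,0,0,0.68]]}

```text
time_s: 2.25
position: [0.6307, -0.2568, 0.011]
tcp_rot: [[0.001, 1.0, -0.002], [0.707, 0.0, 0.707], [0.707, -0.002, -0.707]]
force: [-0.1, -1.0, -0.0]
opening: 0.68
grasp_force: 0.0
```

>>> steer_hand:
  moves: {"ticks":[[0,0,0,0,0,0,0.3],[0,0,0,0,0,0,0.3],[0,0,0,0,0,0,0.3],[0,0,0,0,0,0,0.3],[0,0,0,0,0,0,0.3],[0,0,0,0,0,0,0.3]]}

```text
time_s: 2.85
position: [0.6325, -0.2591, 0.0126]
tcp_rot: [[-0.001, 1.0, 0.003], [0.71, -0.001, 0.705], [0.705, 0.003, -0.71]]
force: [1.1, -4.6, 3.3]
opening: 0.502
grasp_force: 30.0
```

>>> steer_hand:
  moves: {"ticks":[[0.035,0,-0.035,0,0,0,0.3],[0.07,0,-0.07,0,0,0,0.3],[0.1,0,-0.1,0,0,0,0.3],[0.1,0,-0.1,0,0,0,0.3]]}

```text
time_s: 3.25
position: [0.6338, -0.2592, 0.1589]
tcp_rot: [[-0.006, 1.0, 0.005], [0.714, 0.001, 0.701], [0.701, 0.008, -0.713]]
force: [0.6, -1.2, -2.2]
opening: 0.503
grasp_force: 30.0
```

Run:
```python
from h import *
Rt=R((0,-1,-1),(1,0,0))
go([.57,-.2834,.13],Rt)
```

```text
shift [-0.0371 -0.0641  0.0033] rotvec [ 5.100e-01 -8.948e+01  5.000e-02]
```

To row units: -89.5 degrees is -0.7458.

>>> steer_hand:
  moves: {"ticks":[[-0.037,-0.064,0.0033,0,-0.0667,0,0.3],[-0.037,-0.064,0.0033,0,-0.1333,0,0.3],[-0.037,-0.064,0.0033,0,-0.2,0,0.3],[-0.037,-0.064,0.0033,0,-0.2667,0,0.3],[-0.037,-0.064,0.0033,0,-0.3333,0,0.3],[-0.037,-0.064,0.0033,0,-0.4,0,0.3],[-0.037,-0.064,0.0033,0,-0.4667,0,0.3],[-0.037,-0.064,0.0033,0,-0.5333,0,0.3],[-0.037,-0.064,0.0033,0,-0.6,0,0.3],[-0.037,-0.064,0.0033,0,-0.6667,0,0.3],[-0.037,-0.064,0.0033,0.0025,-0.7458,0,0.3],[-0.037,-0.064,0.0033,0.0025,-0.7458,0,0.3],[-0.037,-0.064,0.0033,0.0025,-0.7458,0,0.3],[-0.037,-0.064,0.0033,0.0025,-0.7458,0,0.3]]}

```text
time_s: 4.65
position: [0.5668, -0.2807, 0.1228]
tcp_rot: [[-0.006, 1.0, -0.005], [0.714, 0.001, -0.7], [-0.7, -0.008, -0.714]]
force: [-0.4, -0.6, -3.3]
opening: 0.505
grasp_force: 30.0
```

Run:
```python
from h import *
print(bot.read_state()['joint_positions'].round(1))
Rt=R((0,-1,-1),(1,0,0))
go([.57,-.2834,.0246],Rt)
snap('scene','s2')
t=cv2.imread('pics/s2.png');cv2.imwrite('pics/s2c.png',cv2.resize(t[80:220,120:300],None,fx=4,fy=4))
```

```text
[-17.9  41.9  97.4 -65.4  47.3  31.5]
shift [0.0668 0.004  0.072 ] rotvec [-0.29 -0.55  0.36]
```

View pics/s2c.png

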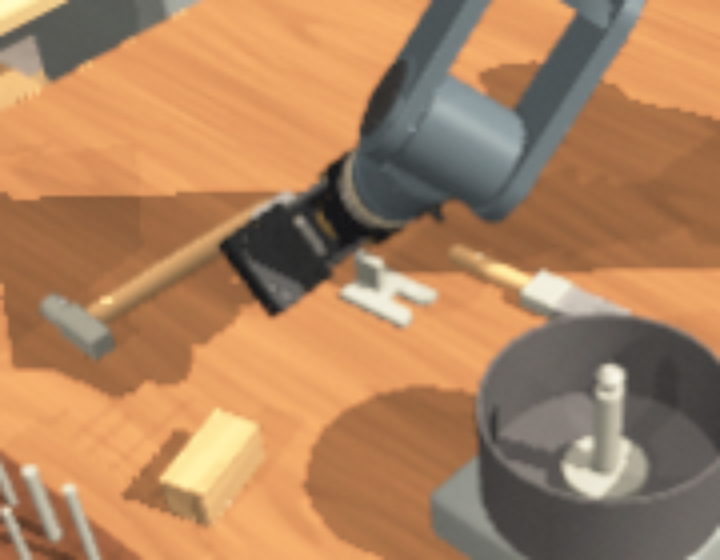

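The spacer is held behind the gripper, and the path down is clear. Lowering in stages.

To row units: -0.5 degrees is -0.0042.

>>> steer_hand:
  moves: {"ticks":[[0.025,0.004,0.028,0,0,0,0.3],[0.045,0.004,0.05,0,0,0,0.3],[0.057,0.004,0.063,0,-0.0042,0,0.3],[0.0635,0.004,0.069,-0.0025,-0.0042,0.0025,0.3],[0.066,0.004,0.0715,-0.0025,-0.0042,0.0025,0.3],[0.066,0.004,0.0715,-0.0025,-0.0042,0.0025,0.3]]}

```text
time_s: 5.3
position: [0.5712, -0.2857, 0.0274]
tcp_rot: [[0.003, 1.0, 0.001], [0.706, -0.001, -0.708], [-0.708, 0.003, -0.706]]
force: [1.0, 0.8, -2.6]
opening: 0.502
grasp_force: 30.0
```

>>> steer_hand:
  moves: {"ticks":[[0.0011,0,0.0011,0,0,0,0.3],[0.0018,0,0.0018,0,0,0,0.3],[0.0025,0,0.0025,0,0,0,0.3],[0.0025,0,0.0025,0,0,0,0.3]]}

```text
time_s: 5.7
position: [0.5715, -0.2848, 0.0241]
tcp_rot: [[0.002, 1.0, 0.002], [0.706, 0.0, -0.709], [-0.709, 0.003, -0.706]]
force: [-0.1, -0.2, -3.6]
opening: 0.5
grasp_force: 30.0
```

Not in contact yet; going on in small steps.

>>> steer_hand:
  moves: {"ticks":[[0.0011,0,0.0011,0,0,0,0.3],[0.0011,0,0.0011,0,0,0,0.3],[0.0018,0,0.0018,0,0,0,0.3],[0.0018,0,0.0018,0,0,0,0.3]]}

```text
time_s: 6.1
position: [0.5712, -0.2847, 0.0211]
tcp_rot: [[0.002, 1.0, 0.002], [0.706, 0.0, -0.708], [-0.708, 0.003, -0.706]]
force: [0.3, 0.5, -2.8]
opening: 0.505
grasp_force: 30.0
```

>>> steer_hand:
  moves: {"ticks":[[0.0007,0,0.0007,0,0,0,0.3],[0.0007,0,0.0007,0,0,0,0.3],[0.0014,0,0.0014,0,0,0,0.3],[0.0014,0,0.0014,0,0,0,0.3]]}

```text
time_s: 6.5
position: [0.5714, -0.285, 0.0206]
tcp_rot: [[0.002, 1.0, 0.002], [0.704, 0.0, -0.71], [-0.71, 0.003, -0.704]]
force: [-2.7, 1.9, 4.6]
opening: 0.505
grasp_force: 30.0
```

>>> steer_hand:
  moves: {"ticks":[[0,0,0,0,0,0,0.56],[0,0,0,0,0,0,0.62],[0,0,0,0,0,0,0.7],[0,0,0,0,0,0,0.75],[0,0,0,0,0,0,0.75]]}

```text
time_s: 7.0
position: [0.5713, -0.2849, 0.0191]
tcp_rot: [[0.002, 1.0, 0.002], [0.706, -0.0, -0.708], [-0.708, 0.003, -0.706]]
force: [0.4, 0.0, 0.7]
opening: 0.734
grasp_force: 0.0
```

>>> steer_hand:
  moves: {"ticks":[[0,0,-0.02,0,0,0,0.75],[0,0,-0.05,0,0,0,0.75],[0,0,-0.09,0,0,0,0.75],[0,0,-0.14,0,0,0,0.75],[0,0,-0.18,0,0,0,0.75],[0,0,-0.22,0,0,0,0.75],[0,0,-0.22,0,0,0,0.75]]}

```text
time_s: 7.7
position: [0.5734, -0.1259, 0.1785]
tcp_rot: [[0.004, 1.0, 0.011], [0.706, 0.005, -0.709], [-0.709, 0.011, -0.706]]
force: [0.9, -1.0, -0.4]
opening: 0.749
grasp_force: 0.0
```

Run:
```python
from h import *
snap('scene','s3');snap('top','t3')
a=cv2.imread('pics/s3.png');b=cv2.imread('pics/t3.png')
cv2.imwrite('pics/m3.png',np.hstack([cv2.resize(a[120:220,140:240],None,fx=4,fy=4,interpolation=2),cv2.resize(b[130:230,300:400],None,fx=4,fy=4,interpolation=2)]))
```

```text
(no output)
```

View pics/m3.png

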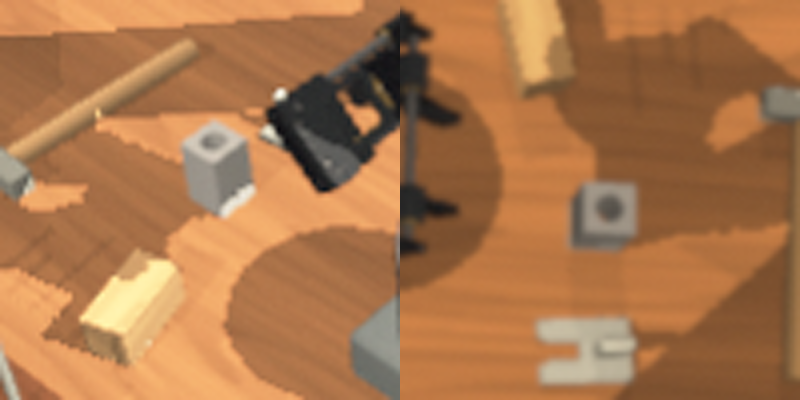

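The spacer stands upright: bore at (352.4,182) in the top view and (193,155) in the scene view. Comparing the camera measurement with the known gripper position gives the camera bias.

Run:
```python
from h import *
T=load('t3');S=load('s3')
f=lambda x,y,ox,oy,k:((x+.5)/k-.5+ox,(y+.5)/k-.5+oy)
a=f(609,208,300-100,130,4);b=f(212,141,140,120,4)
print(tri(T,a,S,b),plane(T,[a],.07),plane(S,[b],.07))
# top face corners, top view crop
for c in((586,183),(636,182),(637,240),(587,240)):print(plane(T,[f(*c,200,130,4)],.07).round(4))
for c in((215,121),(249,145),(216,162),(183,146)):print('s',plane(S,[f(*c,140,120,4)],.07).round(4))
# bore dark blob in top
g=cv2.cvtColor(T['color'],cv2.COLOR_RGB2GRAY)[176:190,344:362];print(g)
go([.5714,-.2755,.16],R((0,0,-1),(1,0,0)))
```

```text
(array([ 0.57015592, -0.27521049,  0.07215587]), np.float64(0.004733469454405767)) [[ 0.56917245 -0.27368875  0.07      ]] [[ 0.569463   -0.27963656  0.07      ]]
[[ 0.59   -0.2539  0.07  ]]
[[ 0.5933 -0.2965  0.07  ]]
[[ 0.5426 -0.2976  0.07  ]]
[[ 0.5403 -0.2553  0.07  ]]
s [[ 0.5479 -0.2977  0.07  ]]
s [[ 0.552 -0.249  0.07 ]]
s [[ 0.5873 -0.2561  0.07  ]]
s [[ 0.5911 -0.2956  0.07  ]]
[[129 127 140 149 148 147 145 145 144 141 138 138 137 135 124 106  97  95]
 [116 115 136 150 152 152 150 149 145 146 148 149 149 147 135 112 100  96]
 [101 109 136 150 151 147 141 134 129 132 141 149 151 149 137 114 100  98]
 [ 90 107 135 149 147 135 119 108 104 107 122 140 150 149 138 114 100  97]
 [ 85 106 135 147 139 119 101  92  90  90 103 127 145 148 138 114  99  97]
 [ 84 105 134 146 135 108  94  89  87  85  92 113 138 147 136 115 101  98]
 [ 85 106 135 146 136 110  93  86  82  82  87 109 137 147 138 116 102 101]
 [ 85 106 135 148 142 123 100  87  83  82  93 117 141 147 137 115 104 101]
 [ 85 106 136 149 149 138 117 100  92  96 111 132 146 147 137 117 105 103]
 [ 85 106 136 151 152 149 138 126 120 124 134 145 149 147 137 117 104 103]
 [ 85 106 135 148 151 151 148 146 145 144 147 149 150 148 137 116 102 101]
 [ 85 104 125 138 140 142 142 142 142 143 144 145 145 143 134 113 100  99]
 [ 85  96 108 113 116 119 120 120 122 125 128 126 128 129 124 109 100  98]
 [ 87  93  96  98  98 100 101 102 103 104 105 105 105 107 105 100  99 101]]
shift [-0.0932  0.      0.1148] rotvec [ 2.600e-01  4.511e+01 -3.000e-02]
```

To row units: 45.1 degrees is 0.3758.

>>> steer_hand:
  moves: {"ticks":[[-0.04,0,0.05,0,0.1,0,0.75],[-0.07,0,0.09,0,0.2,0,0.75],[-0.0932,0,0.1148,0,0.2667,0,0.75],[-0.0932,0,0.1148,0,0.3333,0,0.75],[-0.0932,0,0.1148,0.0017,0.3758,0,0.75],[-0.0932,0,0.1148,0.0017,0.3758,0,0.75],[-0.0932,0,0.1148,0.0017,0.3758,0,0.75],[-0.0932,0,0.1148,0.0017,0.3758,0,0.75],[-0.0932,0,0.1148,0.0017,0.3758,0,0.75]]}

```text
time_s: 8.7
position: [0.5695, -0.2745, 0.158]
tcp_rot: [[0.001, 1.0, -0.004], [1.0, -0.001, 0.0], [0.0, -0.004, -1.0]]
force: [0.2, 0.1, -0.8]
opening: 0.753
grasp_force: 0.0
```

Run:
```python
from h import *
print(bot.read_state()['joint_positions'].round(1))
go([.5714,-.2745,.0445],R((0,0,-1),(1,0,0)))
```

```text
[-35.8  35.1  84.3  -0.1  60.8 -35.7]
shift [-0.      0.0023  0.1135] rotvec [-0.22 -0.02 -0.05]
```

To row units: -0.2 degrees is -0.0017.

>>> steer_hand:
  moves: {"ticks":[[0,0.002,0.04,0,0,0,0.75],[0,0.002,0.07,-0.0017,0,0,0.75],[0,0.002,0.09,-0.0017,0,0,0.75],[0,0.002,0.105,-0.0017,0,0,0.75],[0,0.002,0.1125,-0.0017,0,0,0.75],[0,0.002,0.1125,-0.0017,0,0,0.75],[0,0.002,0.1125,-0.0017,0,0,0.75]]}

```text
time_s: 9.4
position: [0.5736, -0.276, 0.0478]
tcp_rot: [[0.001, 1.0, 0.004], [1.0, -0.001, -0.001], [-0.001, 0.004, -1.0]]
force: [0.5, 0.5, 0.9]
opening: 0.749
grasp_force: 0.0
```

>>> steer_hand:
  moves: {"ticks":[[0,0,0,0,0,0,0.3],[0,0,0,0,0,0,0.3],[0,0,0,0,0,0,0.3],[0,0,0,0,0,0,0.3],[0,0,0,0,0,0,0.3],[0,0,0,0,0,0,0.3]]}

```text
time_s: 10.0
position: [0.5727, -0.2763, 0.0476]
tcp_rot: [[0.001, 1.0, 0.003], [1.0, -0.001, -0.0], [-0.0, 0.003, -1.0]]
force: [-2.6, -0.2, 4.9]
opening: 0.5
grasp_force: 30.0
```

>>> steer_hand:
  moves: {"ticks":[[0,0,0,0,0,0,0.56],[0,0,0,0,0,0,0.6],[0,0,0.003,0,0,0,0.6],[0,0,0.003,0,0,0,0.6],[0,0,0.003,0,0,0,0.6],[0,0,0.003,0,0,0,0.3],[0,0,0.003,0,0,0,0.3],[0,0,0.003,0,0,0,0.3],[0,0,0.003,0,0,0,0.3],[0,0,0.003,0,0,0,0.3],[0,0,0.003,0,0,0,0.3]]}

```text
time_s: 11.1
position: [0.5728, -0.276, 0.044]
tcp_rot: [[0.001, 1.0, 0.003], [1.0, -0.001, -0.0], [-0.0, 0.003, -1.0]]
force: [0.6, 0.1, -0.9]
opening: 0.501
grasp_force: 30.0
```

>>> steer_hand:
  moves: {"ticks":[[0,0,-0.04,0,0,0,0.3],[0,0,-0.08,0,0,0,0.3],[0,0,-0.12,0,0,0,0.3],[0,0,-0.16,0,0,0,0.3],[0,0,-0.19,0,0,0,0.3],[0,0,-0.19,0,0,0,0.3],[0,0,-0.19,0,0,0,0.3]]}

```text
time_s: 11.8
position: [0.5717, -0.2756, 0.2335]
tcp_rot: [[0.001, 1.0, 0.003], [1.0, -0.001, 0.0], [0.0, 0.003, -1.0]]
force: [-0.6, 0.1, -3.4]
opening: 0.504
grasp_force: 30.0
```

```bash
python3 - <<'E'
from h import *
go([.554,.0715,.25],R((0,0,-1),(1,0,0)))
E
```

```text
shift [ 0.3471 -0.0181 -0.0164] rotvec [ 0.15 -0.02 -0.07]
```

>>> steer_hand:
  moves: {"ticks":[[0,0,-0.02,0,0,0,0.3],[0.05,-0.0175,-0.018,0,0,0,0.3],[0.1,-0.0175,-0.018,0,0,0,0.3],[0.15,-0.0175,-0.018,0,0,0,0.3],[0.2,-0.0175,-0.018,0,0,0,0.3],[0.25,-0.0175,-0.018,0,0,0,0.3],[0.29,-0.0175,-0.018,0,0,0,0.3],[0.32,-0.0175,-0.018,0,0,0,0.3],[0.34,-0.0175,-0.018,0,0,0,0.3],[0.3465,-0.0175,-0.018,0,0,0,0.3],[0.3465,-0.0175,-0.018,0,0,0,0.3],[0.3465,-0.0175,-0.018,0,0,0,0.3],[0.3465,-0.0175,-0.018,0,0,0,0.3]]}

```text
time_s: 13.1
position: [0.5551, 0.0691, 0.2514]
tcp_rot: [[0.003, 1.0, 0.002], [1.0, -0.003, -0.001], [-0.001, 0.002, -1.0]]
force: [0.2, 0.2, -2.6]
opening: 0.505
grasp_force: 30.0
```

Run:
```python
from h import *
snap('scene','s4');snap('top','t4')
a=cv2.imread('pics/s4.png');b=cv2.imread('pics/t4.png')
cv2.imwrite('pics/m4.png',np.hstack([cv2.resize(a[130:210,230:310],None,fx=6,fy=6,interpolation=2)[:,:400],cv2.resize(b[140:220,210:290],None,fx=5,fy=6,interpolation=2)]))
s=bot.read_state();print(s['position'],s['joint_positions'].round(1))
```

```text
[0.55524348 0.06929685 0.25179896] [-4.3 23.1 89.8 -0.  66.9 -4.1]
```

View pics/m4.png

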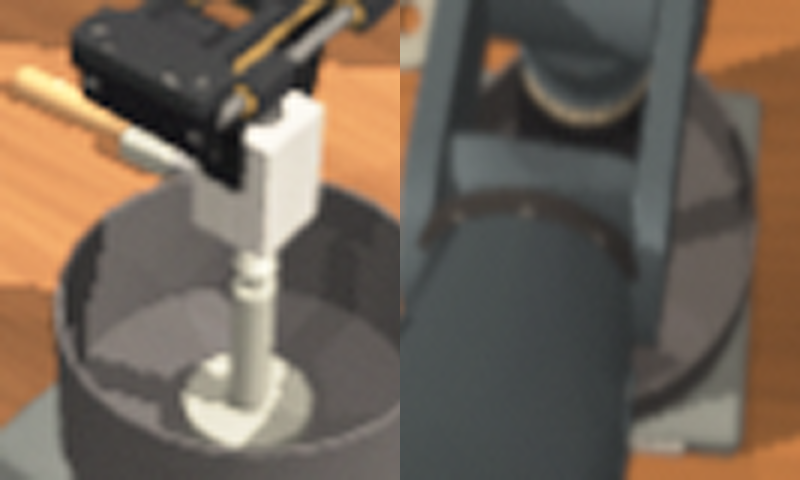

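Scene view: the spacer is held level over the spindle, with its front bottom corner at crop (265,262) and the shaft centre at about 255 in crop x. The arm hides it in the top view. I'll compare pixel profiles with the projected axes.

Run:
```python
from h import *
S=load('s4');g=cv2.cvtColor(S['color'],cv2.COLOR_RGB2GRAY).astype(float)
def edges(r,lo,hi):
    d=np.diff(g[r,lo:hi]); 
    def sub(i):
        i=int(i); i=min(max(i,1),len(d)-2); w=abs(d[i-1:i+2]); return lo+.5+(np.arange(i-1,i+2)*w).sum()/w.sum()
    return sub(np.argmax(d)),sub(np.argmin(d))
for z,r in((.16,None),(.15,None),(.14,None),(.13,None),(.12,None)):
    u=proj(S,[.554,.0715,z])[0]; r=int(round(u[1])); a=edges(r,262,284)
    zz=proj(S,[[.554,.0715,z],[.554+.01,.0715,z],[.554,.0815,z]])
    print(z,u.round(2),r,np.round(a,2),'mid',round(sum(a)/2,2),'du/dx,dy per cm',(zz[1:,0]-zz[0,0]).round(2))
p=np.array([.5552,.0693])
for z in(.208,.278):
    for dx,dy in((.022,-.022),(.022,.022),(-.022,.022),(0,0)): print(z,dx,dy,proj(S,[p[0]+dx,p[1]+dy,z])[0].round(2))
for r in range(150,168,3): print(r,g[r,258:288].astype(int))
```

```text
0.16 [272.   177.86] 178 [268.7  275.46] mid 272.08 du/dx,dy per cm [-1.96  2.58]
0.15 [271.88 180.12] 180 [270.5  275.21] mid 272.85 du/dx,dy per cm [-1.94  2.57]
0.14 [271.77 182.35] 182 [271.5  275.19] mid 273.35 du/dx,dy per cm [-1.93  2.55]
0.13 [271.66 184.55] 185 [271.48 275.07] mid 273.28 du/dx,dy per cm [-1.92  2.53]
0.12 [271.55 186.72] 187 [271.44 274.97] mid 273.21 du/dx,dy per cm [-1.91  2.52]
0.208 0.022 -0.022 [261.45 167.24]
0.208 0.022 0.022 [273.2  173.73]
0.208 -0.022 0.022 [281.99 165.74]
0.208 0 0 [271.74 166.49]
0.278 0.022 -0.022 [261.79 149.41]
0.278 0.022 0.022 [274.15 155.9 ]
0.278 -0.022 0.022 [283.36 147.92]
0.278 0 0 [272.6  148.66]
150 [ 23  22  24  22  25  29  29  33  80  93  63  35  46  96 111 117 141 165
 214 243 248 248 245 237 228 216 190 179 181 184]
153 [ 23  22  22  46  63  51  29  29  28  19  18  26 114 220 247 249 249 249
 247 239 228 223 223 225 225 208 184 182 183 182]
156 [219 216 190 140  86  29  24  37  35  22  22  26  61 125 150 145 187 222
 225 226 225 223 223 225 225 197 167 170 171 173]
159 [111 117 125 131 142 133  95  48  24  19  19  31  84 134 151 150 191 223
 228 226 225 225 225 225 219 190 165 164 162 159]
162 [104 103 101 108 134 148 147 146 147 143 129 126 135 145 151 153 202 228
 226 226 223 225 226 226 191 111  62  62  63  82]
165 [104 101 101 108 133 147 148 146 149 149 150 148 147 149 151 158 204 228
 227 226 225 227 227 217 152  71  62  58  58  59]
```

>>> steer_hand:
  moves: {"ticks":[[0.0022,-0.0012,0,0,0,0,0.3],[0.0022,-0.0012,0,0,0,0,0.3],[0.0022,-0.0012,0.012,0,0,0,0.3],[0.0022,-0.0012,0.022,0,0,0,0.3],[0.0022,-0.0012,0.022,0,0,0,0.3]]}

```text
time_s: 13.7
position: [0.5523, 0.0728, 0.2276]
tcp_rot: [[0.001, 1.0, -0.002], [1.0, -0.001, 0.0], [0.0, -0.002, -1.0]]
force: [-1.0, 0.6, -3.3]
opening: 0.502
grasp_force: 30.0
```

>>> steer_hand:
  moves: {"ticks":[[0,0,0.005,0,0,0,0.3],[0,0,0.01,0,0,0,0.3],[0,0,0.01,0,0,0,0.3]]}

```text
time_s: 14.0
position: [0.5545, 0.0726, 0.2194]
tcp_rot: [[0.001, 1.0, 0.004], [1.0, -0.001, -0.0], [-0.0, 0.004, -1.0]]
force: [1.0, -0.8, -3.3]
opening: 0.509
grasp_force: 30.0
```

>>> steer_hand:
  moves: {"ticks":[[0,0,0.005,0,0,0,0.3],[0,0,0.008,0,0,0,0.3],[0,0,0.008,0,0,0,0.3]]}

```text
time_s: 14.3
position: [0.5545, 0.0726, 0.2117]
tcp_rot: [[0.001, 1.0, 0.004], [1.0, -0.001, -0.0], [-0.0, 0.004, -1.0]]
force: [1.7, -0.1, -4.8]
opening: 0.507
grasp_force: 30.0
```

The bore has passed the cone without force. Going on down.

>>> steer_hand:
  moves: {"ticks":[[0,0,0.008,0,0,0,0.3],[0,0,0.016,0,0,0,0.3],[0,0,0.024,0,0,0,0.3],[0,0,0.024,0,0,0,0.3]]}

```text
time_s: 14.7
position: [0.5546, 0.0725, 0.1867]
tcp_rot: [[0.001, 1.0, 0.004], [1.0, -0.001, -0.0], [-0.0, 0.004, -1.0]]
force: [3.2, -0.3, -5.4]
opening: 0.503
grasp_force: 30.0
```

>>> steer_hand:
  moves: {"ticks":[[0,0,0.01,0,0,0,0.3],[0,0,0.02,0,0,0,0.3],[0,0,0.03,0,0,0,0.3],[0,0,0.03,0,0,0,0.3],[0,0,0.03,0,0,0,0.3]]}

```text
time_s: 15.2
position: [0.5546, 0.0725, 0.1574]
tcp_rot: [[0.001, 1.0, 0.003], [1.0, -0.001, -0.0], [-0.0, 0.003, -1.0]]
force: [4.3, -1.4, -4.3]
opening: 0.506
grasp_force: 30.0
```

>>> steer_hand:
  moves: {"ticks":[[0,0,0.01,0,0,0,0.3],[0,0,0.02,0,0,0,0.3],[0,0,0.026,0,0,0,0.3],[0,0,0.03,0,0,0,0.3],[0,0,0.033,0,0,0,0.3],[0,0,0.033,0,0,0,0.3],[0,0,0.033,0,0,0,0.3]]}

```text
time_s: 15.9
position: [0.5546, 0.0725, 0.1246]
tcp_rot: [[0.001, 1.0, 0.004], [1.0, -0.001, -0.0], [-0.0, 0.004, -1.0]]
force: [4.7, -2.4, -5.8]
opening: 0.504
grasp_force: 30.0
```

>>> steer_hand:
  moves: {"ticks":[[-0.0007,0.0012,0.002,0,0,0,0.3],[-0.0007,0.0012,0.004,0,0,0,0.3],[-0.0007,0.0012,0.005,0,0,0,0.3],[-0.0007,0.0012,0.006,0,0,0,0.3],[-0.0007,0.0012,0.006,0,0,0,0.3]]}

```text
time_s: 16.4
position: [0.5547, 0.0723, 0.119]
tcp_rot: [[0.001, 1.0, 0.002], [1.0, -0.001, 0.0], [0.0, 0.002, -1.0]]
force: [-0.5, -0.0, -0.4]
opening: 0.501
grasp_force: 30.0
```

>>> steer_hand:
  moves: {"ticks":[[0,0,0.0008,0,0,0,0.3],[0,0,0.0012,0,0,0,0.3],[0,0,0.0012,0,0,0,0.3]]}

```text
time_s: 16.7
position: [0.5547, 0.0723, 0.1189]
tcp_rot: [[0.001, 1.0, 0.002], [1.0, -0.001, 0.0], [0.0, 0.002, -1.0]]
force: [-2.7, 1.0, 7.8]
opening: 0.506
grasp_force: 30.0
```

>>> steer_hand:
  moves: {"ticks":[[0,0,0,0,0,0,0.56],[0,0,0,0,0,0,0.62],[0,0,0,0,0,0,0.7],[0,0,0,0,0,0,0.75],[0,0,0,0,0,0,0.75]]}

```text
time_s: 17.2
position: [0.5555, 0.072, 0.1175]
tcp_rot: [[0.001, 1.0, 0.003], [1.0, -0.001, -0.0], [-0.0, 0.003, -1.0]]
force: [0.6, 0.2, 0.3]
opening: 0.729
grasp_force: 0.0
```

>>> steer_hand:
  moves: {"ticks":[[0,0,-0.03,0,0,0,0.75],[0,0,-0.06,0,0,0,0.75],[0,0,-0.1,0,0,0,0.75],[0,0,-0.14,0,0,0,0.75],[0,0,-0.18,0,0,0,0.75],[0,0,-0.18,0,0,0,0.75]]}

```text
time_s: 17.8
position: [0.5586, 0.0719, 0.304]
tcp_rot: [[0.001, 1.0, 0.016], [1.0, -0.001, -0.001], [-0.001, 0.016, -1.0]]
force: [0.1, -0.2, 0.5]
opening: 0.751
grasp_force: 0.0
```

Spacer home; the spindle axis by feel is about (0.555, 0.072). Now the wheel.

>>> steer_hand:
  moves: {"ticks":[[0.05,-0.01,0,0,0,0,1],[0.1,-0.02,0,0,0,0,1],[0.15,-0.03,0,0,0,0,1],[0.2,-0.043,0,0,0,0,1],[0.25,-0.043,0.03,0,0,0,1],[0.2815,-0.043,0.08,0,0,0,1],[0.2815,-0.043,0.13,0,0,0,1],[0.2815,-0.043,0.18,0,0,0,1],[0.2815,-0.043,0.2,0,0,0,1],[0.2815,-0.043,0.2,0,0,0,1],[0.2815,-0.043,0.2,0,0,0,1],[0.2815,-0.043,0.2,0,0,0,1]]}

```text
time_s: 19.0
position: [0.5147, 0.3541, 0.0997]
tcp_rot: [[0.002, 1.0, 0.007], [1.0, -0.002, 0.002], [0.002, 0.007, -1.0]]
force: [0.1, -0.1, 1.1]
opening: 1.0
grasp_force: 0.0
```

Run:
```python
from h import *
print(bot.read_state()['joint_positions'].round(1))
go([.5153,.3535,.0115],R((0,0,-1),(1,0,0)))
snap('scene','s5')
```

```text
[24.3 38.8 88.2 -0.1 52.6 24.5]
shift [-0.0008 -0.0001  0.0882] rotvec [ 0.41 -0.09 -0.09]
```

The rows are not in the units I measure in: turns go in shares of 120 degrees. I convert before sending: 0.2 degrees is 0.0017.

>>> steer_hand:
  moves: {"ticks":[[-0.0008,0,0.04,0,0,0,1],[-0.0008,0,0.06,0.0017,0,0,1],[-0.0008,0,0.075,0.0017,0,0,1],[-0.0008,0,0.08,0.0017,0,0,1],[-0.0008,0,0.08,0.0017,0,0,1],[-0.0008,0,0.08,0.0017,0,0,1]]}

```text
time_s: 19.65
position: [0.5143, 0.3532, 0.0189]
tcp_rot: [[0.001, 1.0, 0.002], [1.0, -0.001, 0.001], [0.001, 0.002, -1.0]]
force: [-0.1, 0.2, 0.8]
opening: 1.0
grasp_force: 0.0
```

Run:
```python
from h import *
go([.5153,.3535,.0112],R((0,0,-1),(1,0,0)))
S=snap('scene','s6');a=cv2.imread('pics/s6.png')
cv2.imwrite('pics/s6c.png',cv2.resize(a[190:280,300:400],None,fx=6,fy=6,interpolation=2))
```

```text
shift [0.0003 0.001  0.0077] rotvec [ 0.12 -0.05 -0.07]
```

View pics/s6c.png

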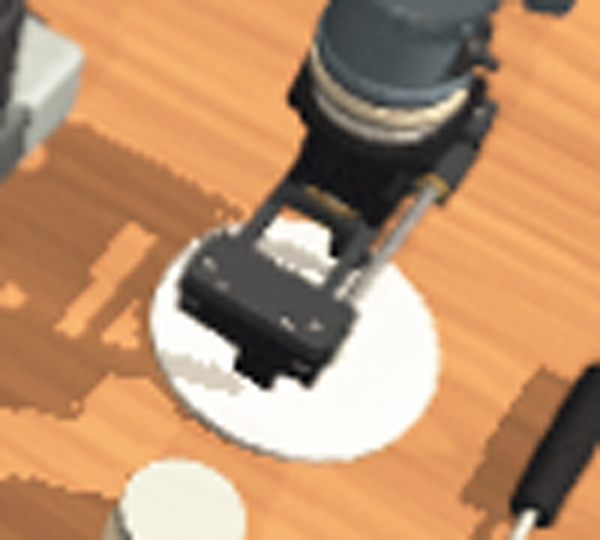

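The fingers straddle the hub, with the front finger tip at crop (258,382) on the disc's near half. Lowering and closing.

>>> steer_hand:
  moves: {"ticks":[[0,0.001,0.004,0,0,0,1],[0,0.001,0.0072,0,0,0,1],[0,0.001,0.0072,0,0,0,1],[0,0.001,0.0072,0,0,0,1]]}

```text
time_s: 20.1
position: [0.5142, 0.3527, 0.0102]
tcp_rot: [[0.001, 1.0, -0.001], [1.0, -0.001, -0.0], [-0.0, -0.001, -1.0]]
force: [-0.4, -1.1, -0.4]
opening: 1.0
grasp_force: 0.0
```

>>> steer_hand:
  moves: {"ticks":[[0,0,0,0,0,0,0.4],[0,0,0,0,0,0,0.4],[0,0,0,0,0,0,0.4],[0,0,0,0,0,0,0.4],[0,0,0,0,0,0,0.4],[0,0,0,0,0,0,0.4],[0,0,0,0,0,0,0.4]]}

```text
time_s: 20.8
position: [0.515, 0.3529, 0.0104]
tcp_rot: [[0.001, 1.0, 0.001], [1.0, -0.001, 0.0], [0.0, 0.001, -1.0]]
force: [1.6, 0.4, -1.2]
opening: 0.625
grasp_force: 30.0
```

>>> steer_hand:
  moves: {"ticks":[[0,0,-0.01,0,0,0,0.4],[0,0,-0.03,0,0,0,0.4],[0,0,-0.06,0,0,0,0.4],[0,0,-0.1,0,0,0,0.4],[0,0,-0.14,0,0,0,0.4],[0,0,-0.18,0,0,0,0.4],[0,0,-0.22,0,0,0,0.4],[0,0,-0.22,0,0,0,0.4],[0,0,-0.22,0,0,0,0.4]]}

```text
time_s: 21.7
position: [0.5132, 0.3524, 0.2303]
tcp_rot: [[0.001, 1.0, -0.001], [1.0, -0.001, -0.001], [-0.001, -0.001, -1.0]]
force: [-0.9, 0.0, -5.7]
opening: 0.623
grasp_force: 30.0
```

Run:
```python
from h import *
go([.525,.125,.235],R((0,0,-1),(1,0,0)))
go([.555,.072,.235],R((0,0,-1),(1,0,0)))
S=snap('scene','s7');a=cv2.imread('pics/s7.png');T=snap('top','t7')
cv2.imwrite('pics/s7c.png',np.hstack([cv2.resize(a[130:260,240:400],(480,390),interpolation=2),cv2.resize(cv2.imread('pics/t7.png')[130:230,120:220],(320,390))]))
```

```text
shift [-0.2274  0.0121 -0.0046] rotvec [-0.08  0.03 -0.07]
shift [-0.2803  0.0421 -0.0046] rotvec [-0.08  0.03 -0.07]
```

View pics/s7c.png

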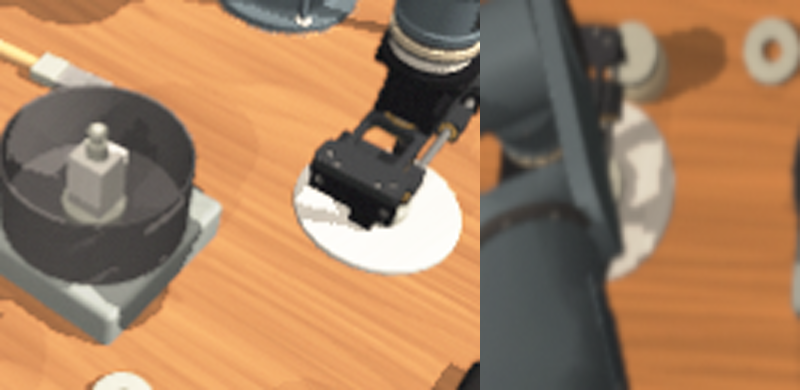

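Wheel held level and spacer home on the spindle. I'll fit the held disc's centre relative to the TCP.

Run:
```python
from fit import *
for n,box in(('s7',(334,175,64,50)),('t7',(150,150,30,60))):
    c=load(n);h=cv2.cvtColor(c['color'],cv2.COLOR_RGB2HSV);s,v=h[...,1].astype(int),h[...,2].astype(int)
    w=cont(((s<75)&(v>140)).astype(np.uint8)*255,box)
    for z in (.22,.224,.228):
        P=plane(c,w,z)
        x0=np.array([.514,.353]); r=np.hypot(*(P[:,:2]-x0).T); Q=P[(r>.068)&(r<.085)]
        print(n,z,len(P),len(Q),circ(Q),circ(Q,.075))
```

```text
s7 0.22 184 98 (array([0.5071, 0.3522, 0.0748]), 0.001) (array([0.507 , 0.3521, 0.075 ]), 0.0009)
s7 0.224 184 115 (array([0.5103, 0.3529, 0.0746]), 0.0009) (array([0.51  , 0.3527, 0.075 ]), 0.001)
s7 0.228 184 113 (array([0.514 , 0.3537, 0.0743]), 0.0009) (array([0.5135, 0.3534, 0.075 ]), 0.0011)
t7 0.22 110 55 (array([0.511 , 0.3566, 0.0739]), 0.0008) (array([0.511 , 0.3579, 0.075 ]), 0.0007)
t7 0.224 110 55 (array([0.5102, 0.3554, 0.0736]), 0.0008) (array([0.5102, 0.3571, 0.075 ]), 0.0007)
t7 0.228 110 55 (array([0.5093, 0.3545, 0.0735]), 0.0008) (array([0.5093, 0.3563, 0.075 ]), 0.0007)
```

>>> steer_hand:
  moves: {"ticks":[[-0.04,0.006,-0.004,0,0,0,0.4],[-0.08,0.012,-0.004,0,0,0,0.4],[-0.12,0.018,-0.004,0,0,0,0.4],[-0.16,0.024,-0.004,0,0,0,0.4],[-0.2,0.03,-0.004,0,0,0,0.4],[-0.24,0.036,-0.004,0,0,0,0.4],[-0.265,0.042,-0.004,0,0,0,0.4],[-0.278,0.042,-0.004,0,0,0,0.4],[-0.2815,0.042,-0.004,0,0,0,0.4],[-0.2815,0.042,-0.004,0,0,0,0.4],[-0.2815,0.042,-0.004,0,0,0,0.4]]}

```text
time_s: 22.9
position: [0.5552, 0.0726, 0.2339]
tcp_rot: [[0.0, 1.0, -0.002], [1.0, -0.0, 0.001], [0.001, -0.002, -1.0]]
force: [-0.4, 0.2, -4.6]
opening: 0.623
grasp_force: 30.0
```

Run:
```python
from h import *
go([.555,.0708,.197],R((0,0,-1),(1,0,0)))
```

```text
shift [-0.0019 -0.0001  0.0369] rotvec [-0.1  -0.04 -0.  ]
```

>>> steer_hand:
  moves: {"ticks":[[-0.0017,0,0.015,0,0,0,0.4],[-0.0017,0,0.03,0,0,0,0.4],[-0.0017,0,0.036,0,0,0,0.4],[-0.0017,0,0.036,0,0,0,0.4],[-0.0017,0,0.036,0,0,0,0.4]]}

```text
time_s: 23.4
position: [0.5563, 0.0702, 0.1988]
tcp_rot: [[0.0, 1.0, 0.001], [1.0, -0.0, -0.0], [-0.0, 0.001, -1.0]]
force: [1.1, 0.2, -4.1]
opening: 0.623
grasp_force: 30.0
```

>>> steer_hand:
  moves: {"ticks":[[0,0,0.004,0,0,0,0.4],[0,0,0.008,0,0,0,0.4],[0,0,0.012,0,0,0,0.4],[0,0,0.012,0,0,0,0.4]]}

```text
time_s: 23.8
position: [0.5558, 0.0699, 0.1859]
tcp_rot: [[0.002, 1.0, -0.001], [1.0, -0.002, 0.001], [0.001, -0.001, -1.0]]
force: [0.5, 1.9, -5.7]
opening: 0.626
grasp_force: 30.0
```

>>> steer_hand:
  moves: {"ticks":[[0.0008,0,0.004,0,0,0,0.4],[0.0008,0,0.008,0,0,0,0.4],[0.0008,0,0.008,0,0,0,0.4]]}

```text
time_s: 24.1
position: [0.5553, 0.0702, 0.1776]
tcp_rot: [[0.001, 1.0, -0.002], [1.0, -0.001, -0.0], [-0.0, -0.002, -1.0]]
force: [0.4, -0.2, -4.5]
opening: 0.622
grasp_force: 30.0
```

>>> steer_hand:
  moves: {"ticks":[[0,0,0.005,0,0,0,0.4],[0,0,0.01,0,0,0,0.4],[0,0,0.014,0,0,0,0.4],[0,0,0.014,0,0,0,0.4]]}

```text
time_s: 24.5
position: [0.5554, 0.0703, 0.1636]
tcp_rot: [[0.001, 1.0, -0.002], [1.0, -0.001, 0.0], [0.0, -0.002, -1.0]]
force: [0.5, -0.1, -5.8]
opening: 0.628
grasp_force: 30.0
```

>>> steer_hand:
  moves: {"ticks":[[0,0,0.003,0,0,0,0.4],[0,0,0.006,0,0,0,0.4],[0,0,0.007,0,0,0,0.4],[0,0,0.008,0,0,0,0.4],[0,0,0.009,0,0,0,0.4],[0,0,0.009,0,0,0,0.4]]}

```text
time_s: 25.1
position: [0.5561, 0.0703, 0.1555]
tcp_rot: [[0.001, 1.0, 0.0], [1.0, -0.001, -0.0], [-0.0, 0.0, -1.0]]
force: [-0.5, -0.0, -4.4]
opening: 0.625
grasp_force: 30.0
```

>>> steer_hand:
  moves: {"ticks":[[0,0,0.0007,0,0,0,0.4],[0,0,0.0007,0,0,0,0.4],[0,0,0.0014,0,0,0,0.4],[0,0,0.0014,0,0,0,0.4]]}

```text
time_s: 25.5
position: [0.5561, 0.0703, 0.1554]
tcp_rot: [[0.001, 1.0, 0.001], [1.0, -0.001, -0.0], [-0.0, 0.001, -1.0]]
force: [-3.6, -0.2, 7.0]
opening: 0.622
grasp_force: 30.0
```

>>> steer_hand:
  moves: {"ticks":[[0,0,-0.0007,0,0,0,0.64],[0,0,-0.0007,0,0,0,0.7],[0,0,-0.0007,0,0,0,0.8],[0,0,-0.0007,0,0,0,0.9],[0,0,-0.0007,0,0,0,0.9],[0,0,-0.0007,0,0,0,0.9]]}

```text
time_s: 26.1
position: [0.5561, 0.0703, 0.1546]
tcp_rot: [[0.001, 1.0, -0.0], [1.0, -0.001, -0.0], [-0.0, -0.0, -1.0]]
force: [0.7, -0.2, 0.4]
opening: 0.886
grasp_force: 0.0
```

>>> steer_hand:
  moves: {"ticks":[[0,0,-0.03,0,0,0,0.9],[0,0,-0.06,0,0,0,0.9],[0,0,-0.1,0,0,0,0.9],[0,0,-0.14,0,0,0,0.9],[0,0,-0.14,0,0,0,0.9],[0,0,-0.14,0,0,0,0.9]]}

```text
time_s: 26.7
position: [0.5563, 0.0703, 0.2956]
tcp_rot: [[0.001, 1.0, 0.002], [1.0, -0.001, -0.0], [-0.0, 0.002, -1.0]]
force: [-1.4, -0.1, -0.9]
opening: 0.901
grasp_force: 0.0
```

Run:
```python
from h import *
print(bot.read_state()['joint_positions'].round(1))
a=np.radians(95); go([.458,-.288,.11],R((0,0,-1),(np.sin(a),-np.cos(a),0)))
```

```text
[-4.2 20.7 86.3 -0.  72.9 -4.1]
shift [-0.3584 -0.0982  0.1855] rotvec [ 0.12  0.02 -5.07]
```

Wheel on. Now the plate: its rib centre is about (0.458, −0.288), with the plate's x axis at about 95°.

To row units: -5 degrees is -0.0417.

>>> steer_hand:
  moves: {"ticks":[[-0.04,-0.01,0,0,0,-0.0167,0.5],[-0.08,-0.02,0,0,0,-0.025,0.5],[-0.12,-0.03,0,0,0,-0.0417,0.5],[-0.16,-0.04,0,0,0,-0.0417,0.5],[-0.2,-0.05,0,0,0,-0.0417,0.5],[-0.24,-0.07,0.02,0,0,-0.0417,0.5],[-0.28,-0.09,0.04,0,0,-0.0417,0.5],[-0.32,-0.098,0.07,0,0,-0.0417,0.5],[-0.3584,-0.098,0.11,0,0,-0.0417,0.5],[-0.3584,-0.098,0.15,0,0,-0.0417,0.5],[-0.3584,-0.098,0.1855,0,0,-0.0417,0.5],[-0.3584,-0.098,0.1855,0,0,-0.0417,0.5],[-0.3584,-0.098,0.1855,0,0,-0.0417,0.5],[-0.3584,-0.098,0.1855,0,0,-0.0417,0.5]]}

```text
time_s: 28.1
position: [0.4583, -0.2883, 0.1105]
tcp_rot: [[-0.086, 0.996, 0.001], [0.996, 0.086, -0.002], [-0.002, 0.001, -1.0]]
force: [0.2, -0.1, -0.5]
opening: 0.501
grasp_force: 0.0
```

Run:
```python
from h import *
print(bot.read_state()['joint_positions'].round(1))
a=np.radians(95); Rt=R((0,0,-1),(np.sin(a),-np.cos(a),0))
go([.458,-.288,.045],Rt); go([.458,-.288,.011],Rt)
```

```text
[-44.   33.1 100.   -0.   46.8 -48.9]
shift [ 0.0005 -0.0004  0.0655] rotvec [ 0.07  0.11 -0.04]
shift [ 0.0005 -0.0004  0.0995] rotvec [ 0.07  0.11 -0.04]
```

>>> steer_hand:
  moves: {"ticks":[[0.0005,0,0.04,0,0,0,0.5],[0.0005,0,0.07,0,0,0,0.5],[0.0005,0,0.085,0,0,0,0.5],[0.0005,0,0.0945,0,0,0,0.5],[0.0005,0,0.0985,0,0,0,0.5],[0.0005,0,0.0985,0,0,0,0.5],[0.0005,0,0.0985,0,0,0,0.5]]}

```text
time_s: 28.8
position: [0.4582, -0.2881, 0.012]
tcp_rot: [[-0.086, 0.996, 0.002], [0.996, 0.086, -0.002], [-0.002, 0.001, -1.0]]
force: [-0.7, -0.2, 0.5]
opening: 0.5
grasp_force: 0.0
```

>>> steer_hand:
  moves: {"ticks":[[0,0,0,0,0,0,0],[0,0,0,0,0,0,0],[0,0,0,0,0,0,0],[0,0,0,0,0,0,0],[0,0,0,0,0,0,0],[0,0,0,0,0,0,0],[0,0,0,0,0,0,0],[0,0,0,0,0,0,0]]}

```text
time_s: 29.6
position: [0.4578, -0.2877, 0.0109]
tcp_rot: [[-0.086, 0.996, 0.001], [0.996, 0.086, -0.001], [-0.001, 0.0, -1.0]]
force: [1.0, -0.6, 1.9]
opening: 0.136
grasp_force: 30.0
```

>>> steer_hand:
  moves: {"ticks":[[0,0,-0.02,0,0,0,0],[0,0,-0.05,0,0,0,0],[0,0,-0.1,0,0,0,0],[0,0,-0.15,0,0,0,0],[0,0,-0.2,0,0,0,0],[0,0,-0.2,0,0,0,0],[0,0,-0.2,0,0,0,0]]}

```text
time_s: 30.3
position: [0.4571, -0.2873, 0.2113]
tcp_rot: [[-0.086, 0.996, 0.0], [0.996, 0.086, -0.001], [-0.001, 0.0, -1.0]]
force: [0.1, 0.8, -3.4]
opening: 0.138
grasp_force: 29.9
```

Run:
```python
from h import *
s=bot.read_state();Rt=s['tcp_rot'];d=Rt[:,0]*[1,1,0];A=np.array([.555,.072,0])
go(A-.107*d+[0,0,.2])
S=snap('scene','s8');a=cv2.imread('pics/s8.png')
cv2.imwrite('pics/s8c.png',np.hstack([cv2.resize(a[70:190,170:290],(400,400),interpolation=2),cv2.resize(a[145:225,230:310],(400,400),interpolation=2)]))
```

```text
shift [0.2425 0.1284 0.0111] rotvec [0. 0. 0.]
```

View pics/s8c.png

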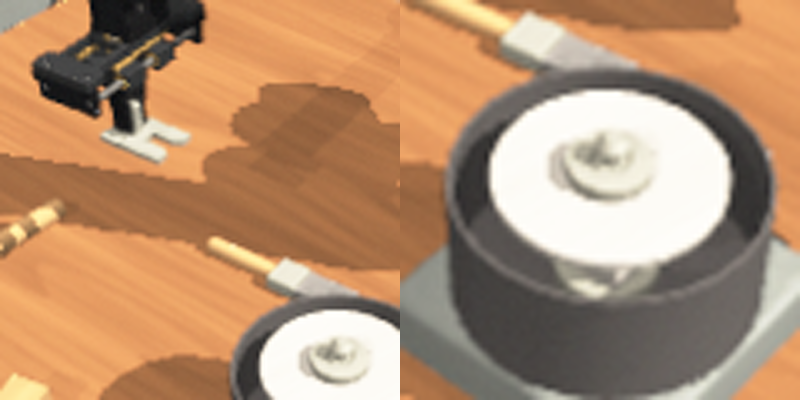

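The plate is held level by its rib, at crop (140,140). The wheel sits level on the spacer with the spindle head through its hub, at right crop (608,150). Moving to the start of the slide.

>>> steer_hand:
  moves: {"ticks":[[0.04,0.02,0,0,0,0,0],[0.08,0.04,0,0,0,0,0],[0.12,0.065,0,0,0,0,0],[0.16,0.09,0,0,0,0,0],[0.2,0.11,0.003,0,0,0,0],[0.23,0.125,0.007,0,0,0,0],[0.2425,0.1285,0.011,0,0,0,0],[0.2425,0.1285,0.011,0,0,0,0],[0.2425,0.1285,0.011,0,0,0,0],[0.2425,0.1285,0.011,0,0,0,0]]}

```text
time_s: 31.35
position: [0.564, -0.0363, 0.1991]
tcp_rot: [[-0.084, 0.996, -0.002], [0.996, 0.084, -0.0], [-0.0, -0.002, -1.0]]
force: [-0.0, 0.2, -2.2]
opening: 0.137
grasp_force: 29.9
```

Run:
```python
from h import *
s=bot.read_state();d=s['tcp_rot'][:,0]*[1,1,0];A=np.array([.555,.072,0])
go(A-.107*d+[0,0,.1783]); go(A-.032*d+[0,0,.1783])
```

```text
shift [0.0017 0.0002 0.0208] rotvec [0. 0. 0.]
shift [0.0767 0.0002 0.0207] rotvec [0. 0. 0.]
```

>>> steer_hand:
  moves: {"ticks":[[0,0,0.01,0,0,0,0],[0.001,0,0.018,0,0,0,0],[0.001,0,0.0213,0,0,0,0],[0.001,0,0.0213,0,0,0,0],[0.001,0,0.0213,0,0,0,0]]}

```text
time_s: 31.85
position: [0.5645, -0.034, 0.1783]
tcp_rot: [[-0.086, 0.996, -0.0], [0.996, 0.086, -0.0], [-0.0, -0.0, -1.0]]
force: [0.0, 0.0, -2.9]
opening: 0.134
grasp_force: 29.9
```

>>> steer_hand:
  moves: {"ticks":[[0.01,0,0,0,0,0,0],[0.02,0,0,0,0,0,0],[0.03,0,0,0,0,0,0],[0.03,0,0,0,0,0,0],[0.03,0,0,0,0,0,0]]}

```text
time_s: 32.35
position: [0.562, -0.0033, 0.1786]
tcp_rot: [[-0.087, 0.996, 0.0], [0.996, 0.087, -0.001], [-0.001, 0.0, -1.0]]
force: [-0.3, -0.0, -2.4]
opening: 0.137
grasp_force: 29.9
```

>>> steer_hand:
  moves: {"ticks":[[0.006,0,0.0007,0,0,0,0],[0.012,0,0.0007,0,0,0,0],[0.018,0,0.0007,0,0,0,0],[0.018,0,0.0007,0,0,0,0]]}

```text
time_s: 32.75
position: [0.5601, 0.0149, 0.1776]
tcp_rot: [[-0.087, 0.996, -0.001], [0.996, 0.087, 0.0], [0.0, -0.001, -1.0]]
force: [-1.0, 0.3, -2.4]
opening: 0.137
grasp_force: 29.9
```

>>> steer_hand:
  moves: {"ticks":[[0.006,0,0,0,0,0,0],[0.012,0,0,0,0,0,0],[0.018,0,0,0,0,0,0],[0.018,0,0,0,0,0,0],[0.018,0,0,0,0,0,0]]}

```text
time_s: 33.25
position: [0.5589, 0.0321, 0.1777]
tcp_rot: [[-0.087, 0.996, -0.0], [0.996, 0.087, -0.0], [-0.0, -0.0, -1.0]]
force: [-0.1, 0.4, -2.4]
opening: 0.132
grasp_force: 29.9
```

>>> steer_hand:
  moves: {"ticks":[[0.003,0,0,0,0,0,0],[0.005,0,0,0,0,0,0],[0.007,0,0,0,0,0,0],[0.007,0,0,0,0,0,0]]}

```text
time_s: 33.65
position: [0.5582, 0.0391, 0.1777]
tcp_rot: [[-0.086, 0.996, -0.0], [0.996, 0.086, -0.0], [-0.0, -0.0, -1.0]]
force: [-0.9, 0.2, -3.1]
opening: 0.133
grasp_force: 29.9
```

>>> steer_hand:
  moves: {"ticks":[[0.001,0,0,0,0,0,0],[0.002,0,0,0,0,0,0],[0.002,0,0,0,0,0,0]]}

```text
time_s: 33.95
position: [0.5581, 0.041, 0.1777]
tcp_rot: [[-0.086, 0.996, -0.0], [0.996, 0.086, -0.0], [-0.0, -0.0, -1.0]]
force: [0.9, 0.5, -1.1]
opening: 0.132
grasp_force: 29.9
```

>>> steer_hand:
  moves: {"ticks":[[0.001,0,0,0,0,0,0],[0.002,0,0,0,0,0,0],[0.002,0,0,0,0,0,0]]}

```text
time_s: 34.25
position: [0.5579, 0.043, 0.1777]
tcp_rot: [[-0.086, 0.996, -0.0], [0.996, 0.086, -0.0], [-0.0, -0.0, -1.0]]
force: [-0.7, 0.9, -3.1]
opening: 0.136
grasp_force: 29.9
```

>>> steer_hand:
  moves: {"ticks":[[0.001,0,0,0,0,0,0],[0.002,0,0,0,0,0,0],[0.002,0,0,0,0,0,0]]}

```text
time_s: 34.55
position: [0.558, 0.0436, 0.1778]
tcp_rot: [[-0.087, 0.996, 0.0], [0.996, 0.087, -0.003], [-0.003, -0.0, -1.0]]
force: [-0.5, -5.4, -2.3]
opening: 0.131
grasp_force: 30.0
```

The slot's end touches the neck. Lowering onto the hub.

>>> steer_hand:
  moves: {"ticks":[[-0.0007,0,0.0006,0,0,0,0],[-0.0007,0,0.0012,0,0,0,0],[-0.0007,0,0.0012,0,0,0,0]]}

```text
time_s: 34.85
position: [0.5582, 0.0436, 0.1767]
tcp_rot: [[-0.086, 0.996, 0.001], [0.996, 0.086, -0.001], [-0.001, 0.001, -1.0]]
force: [-1.1, -5.6, -1.3]
opening: 0.135
grasp_force: 29.9
```

>>> steer_hand:
  moves: {"ticks":[[0,0,0.0005,0,0,0,0],[0,0,0.001,0,0,0,0],[0,0,0.001,0,0,0,0]]}

```text
time_s: 35.15
position: [0.5584, 0.0436, 0.1759]
tcp_rot: [[-0.086, 0.996, 0.001], [0.996, 0.086, -0.001], [-0.001, 0.001, -1.0]]
force: [-0.0, -5.2, 0.4]
opening: 0.136
grasp_force: 30.0
```

>>> steer_hand:
  moves: {"ticks":[[0,0,0.0005,0,0,0,0],[0,0,0.0008,0,0,0,0],[0,0,0.0008,0,0,0,0]]}

```text
time_s: 35.45
position: [0.5584, 0.0436, 0.1759]
tcp_rot: [[-0.086, 0.996, 0.001], [0.996, 0.086, -0.001], [-0.001, 0.001, -1.0]]
force: [-1.0, -5.4, 3.9]
opening: 0.133
grasp_force: 30.0
```

>>> steer_hand:
  moves: {"ticks":[[0,0,0,0,0,0,0.17],[0,0,0,0,0,0,0.22],[0,0,0,0,0,0,0.3],[0,0,0,0,0,0,0.4],[0,0,0,0,0,0,0.5],[0,0,0,0,0,0,0.5]]}

```text
time_s: 36.05
position: [0.5578, 0.0444, 0.1746]
tcp_rot: [[-0.086, 0.996, -0.0], [0.996, 0.086, 0.0], [0.0, -0.0, -1.0]]
force: [-0.6, -0.9, 0.7]
opening: 0.457
grasp_force: 0.0
```

>>> steer_hand:
  moves: {"ticks":[[0,0,-0.02,0,0,0,0.5],[0,0,-0.05,0,0,0,0.5],[0,0,-0.09,0,0,0,0.5],[-0.04,0,-0.13,0,0,0,0.5],[-0.08,0,-0.16,0,0,0,0.5],[-0.13,0,-0.16,0,0,0,0.5],[-0.18,0,-0.16,0,0,0,0.5],[-0.22,0,-0.16,0,0,0,0.5],[-0.22,0,-0.16,0,0,0,0.5],[-0.22,0,-0.16,0,0,0,0.5]]}

```text
time_s: 37.05
position: [0.5764, -0.1758, 0.3342]
tcp_rot: [[-0.083, 0.997, -0.001], [0.997, 0.083, 0.001], [0.001, -0.001, -1.0]]
force: [0.4, 0.7, 0.1]
opening: 0.504
grasp_force: 0.0
```

Run:
```python
from h import *
S=snap('scene','s9');T=snap('top','t9')
cv2.imwrite('pics/m9.png',np.hstack([cv2.resize(cv2.imread('pics/s9.png')[150:225,235:310],(400,400),interpolation=2),cv2.resize(cv2.imread('pics/t9.png')[140:220,210:290],(400,400),interpolation=2)]))
```

```text
(no output)
```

View pics/m9.png

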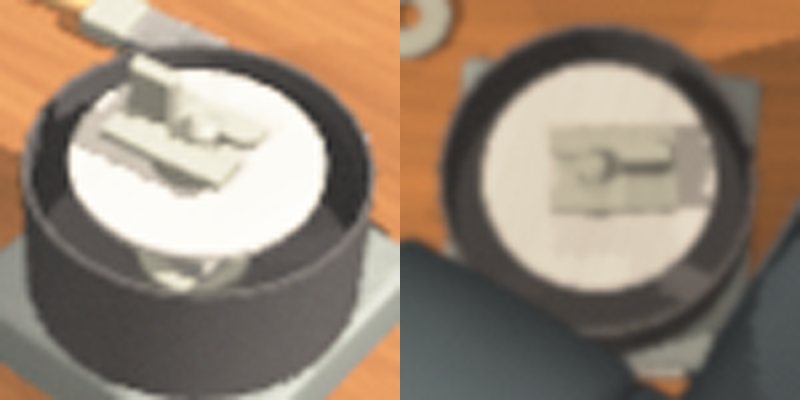

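The plate lies flat in the groove: the spindle head sits at the slot's end (right crop (597,165)) and the slot tips at x≈550, about 29 mm beyond it as expected. Handing in.

```bash
python3 -c "
from rig import bot
print(bot.hand_in())"
```

```text
the job is handed in; nothing more can be done
None
```

The job is handed in: the spacer and wheel are home on the spindle, the plate is flat in the groove against the neck and everything is let go; the hand-in returned no verdict, so this rests on the last pictures and the forces felt.

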